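# Turn the recessed trimmer of the matching unit to its stop

### The job

Take the flat-bladed key out of its holder, put it down through the round guard opening in the top of the grey matching unit, feel its blade into the slot of the recessed knob, and turn the knob clockwise (seen from above) until it comes up against its stop, gently and without forcing it. Then put the key back upright and fully home in its holder and let go. Keep the gripper itself off the unit and leave the mug, the handheld radio and the speaker where they are.

Things in the scene. Friction and masses are not known exactly. Their poses are not given: they have to be found in the camera images.
- key: Loose key, 0.10-0.19 kg, standing in the holder. Origin: centre of the blade's tip, z up its axis. Steel blade 24 mm wide (own x), 4 mm thick (own y), 13 mm long; then a round shaft 16 mm across; round flange 42 mm across, 50 to 56 mm above the tip; flat black grip 44 mm wide (x), 16 mm thick (y), 56 to 106 mm above the tip: pinch across its thickness. A half turn about z makes no difference.
- holder: Fixed grey plastic block 70 x 70 mm, 55 mm high, with an upright round hole 30 mm across right through its middle. Origin: centre of its underside, z up. The key is home, as at the start, when its flange rests on the block's top (its tip 5 mm above the table); its yaw is free.
- tuner: Fixed matching unit: grey steel case 160 mm (own x) by 180 mm (own y), 75 mm high, aluminium top plate 4 mm thick with the guard opening in its middle. Origin: centre of its underside, z up. Two black knobs stick 14 mm out of its front (own -x) face, two sockets 16 mm out of its back; leave those alone.
- opening (a point): Centre of the guard opening (round, 30 mm) at the upper face of the unit's top plate, 75 mm above the table. The knob is centred below: brass face 29 mm across, one straight slot across it, 6 mm wide, 7 mm deep. The face lies 20 to 32 mm below this point, differing from set to set, unmeasured. It gives downward up to 3 mm on a spring (1.5 N at first, 6 N at the end), then is rigid.
- trim (a joint): Turn of the knob's spindle, rad: grows clockwise seen from above; starts at 0.6 to 1.0; clockwise stop at 1.5. Takes 0.05 N m, stays where left. A springy coupling (1.2 N m per rad) joins head and spindle: the torque climbs softly at the stop. The knob sits on its spindle up to 0.3 rad out of true: its slot lies along the unit's own x axis turned clockwise by trim, give or take 0.3 rad.
- mug: Blue mug, 80 mm across, 90 mm high; origin at the centre of its underside. Leave it alone.
- handheld: Black handheld radio standing upright, 34 x 58 x 115 mm with a stub aerial to 185 mm; origin at the centre of its underside. Leave it alone.
- speaker: Black box speaker 100 x 110 x 120 mm; origin at the centre of its underside. Leave it alone.
Things that resemble listed ones, but are neither listed nor needed, are in the scene too. Of the things that look like the key, the middle-sized one is meant.

How it is judged:
By the outcome, as a careful person would: the job done as asked, in the order asked, and still so for the second after the job is handed in, with the robot touching nothing.
It also fails if it takes over 72 s, if anything falls off the work surface, if the arm or the gripper's body presses on something with over 40 N, if the wrist force passes 120 N, or if a joint passes its speed limit or range.

### The arm

A 6-joint arm with a two-finger parallel gripper is mounted at the origin on the work surface. World frame = base frame: x ahead of the robot, y to its left, z up, the work surface at z = 0. Lengths are in m, angles in rad, forces in N, time in s.
With the tool pointing down it reaches from about 0.3 to 0.75 m from the base axis. Payload 8.5 kg.
Tool frame: the origin (TCP) lies between the finger pads; the fingertips stand 8 mm ahead of it and the grasp point (between the pads) lies 11 mm behind it; y points along the fingers, x is the direction in which the jaws open and shut, and the axes are right-handed (so a half turn about y gives the same grasp; the last joint's range is limited). The gripper opens to 85 mm and grips with 20 to 120 N. Pads are 22 mm wide; open, the fingers measure 114 mm over their backs; the gripper's body (76 mm by 85 mm) begins 54 mm behind the grasp point. The pads swing forward as they close: fully open they stand 13 mm farther back than shut.
Start: joints at [-1.549, 0.381, 1.297, -0, 1.464, -0.215], TCP at [0.129, -0.535, 0.239] pointing down, gripper open.
Joint ranges: [-3.11, 3.11], [-0.89, 2.33], [0.22, 2.48], [-1.42, 4.56], [0.17, 2.85], [-2.88, 2.88]. Speed limits (rad/s): [2.39, 2.39, 3.14, 3.14, 3.14, 3.14].

### API

Orientations are given as a unit quaternion [x, y, z, w].
In Python, from station import * gives the robot as it stands.
- The arm moves only by the tool move_arm, never from a script. Its argument "motion" is a list of rows, each a list of 7 numbers: the closure in counts, from 0 (fully open) to 255 (shut), then the shift along the tool's x, y, z in mm, then the turn, a rotation vector about the tool's x, y, z in rad. In form: [[grip, tx, ty, tz, rx, ry, rz], ...]. A call has 1 to 5 rows; each row is the pose to reach, as a shift and turn from the pose commanded when the call began, along the tool's axes at that moment; what a row does not reach only later rows make up. A row lasts 1/10 s, in which the tool goes at most 50 mm and 8.59 degrees, less where a joint would pass 70% of its speed; a pose out of reach is approached as far as the arm can. A call with a gripper value outside its range is refused whole. The fingers move at their own pace and stop on an object; the grip force is fixed at half the most. Time passes only in rows, so rows that repeat a pose let the fingers close. It gives the time, the measured TCP pose, the force and the opening at its end, in the units of the state.
- read_state(): the state, without advancing time (a new reading comes with each control period).
- get_image(name): name is "scene" or "top" or "wrist"; returns a dict with "image" (384x512x3 uint8, blue, green, red), "camera_matrix" (3x3 intrinsics, pixels), "R" (3x3) and "t" (3): a world point X has camera coordinates R X + t. Camera axes: x right, y down, z forward; pixel columns grow to the right and rows downward; lengths in m; the calibration is good to about 2 mm. The wrist camera is an equidistant fisheye: a pixel r from the principal point sees the ray r / f radians off the axis. A picture is of the moment at which its call begins. There is no depth.
- hand_in(): hands the job in, once; it reports no verdict.
The state is a dict: "t": time; "qpos": joint angles; "qvel": joint speeds; "effort": joint torques, N m; "position": TCP position; "orientation": TCP orientation; "force": force on the tool from outside, world axes, zero at the start; "ft_torque": the same for the moment, N m; "grip_width": finger opening in m.
Only numpy, scipy, OpenCV 4.12 (cv2) and the standard library are available. Lean on these libraries where they do the work, as an engineer would, in place of code of your own. Each camera call takes 0.05 s, during which the arm holds its last target. There are 200 camera calls.

## Working session

There is one attempt and no reset: what is moved stays moved. The work goes in short steps, Python scripts to look and compute and a tool call to move; the robot and the scene stay as the last step left them, time stands still between calls to the robot, and variables do not carry over. Pictures are saved under pics/ and viewed, about 8 in all and at most 12, crops included, and the job is handed in when it is done.

Besides the shell and the picture viewer there is one more tool, called as name([rows], argument=value, ...), one row to a line, values as JSON. move_arm: Moves the arm, as the interface text tells. Its arguments: {"type":"object","properties":{"motion":{"type":"array","items":{"type":"array","items":{"type":"number"}}}},"required":["motion"]}

```bash
mkdir -p pics; ls
cat > h.py <<'E'
from station import *
import numpy as np, cv2
def snap(n,f=None):
    d=get_image(n)
    if f: cv2.imwrite('pics/'+f,d['image'])
    return d
E
python3 - <<'E'
from h import *
import pickle
a=snap('scene');b=snap('top');c=snap('wrist')
pickle.dump((a,b,c),open('first.pkl','wb'))
cv2.imwrite('pics/1.png',cv2.resize(a['image'],(800,600)));cv2.imwrite('pics/2.png',cv2.resize(b['image'],(800,600)))
for d in(a,b,c):print(d['camera_matrix'].tolist(),(-d['R'].T@d['t']).round(3),d['R'].round(3).tolist())
print(read_state())
E
```

```text
pics
[[452.5880433748657, 0.0, 246.00486255825686], [0.0, 452.5880433748657, 195.31795319780815], [0.0, 0.0, 1.0]] [ 1.091 -0.801  0.833] [[0.837, 0.546, -0.003], [0.334, -0.515, -0.79], [-0.433, 0.66, -0.614]]
[[404.89199917926805, 0.0, 255.85809732271244], [0.0, 404.89199917926805, 187.98366537061003], [0.0, 0.0, 1.0]] [0.504 0.005 1.143] [[0.02, -1.0, 0.016], [-0.997, -0.021, -0.08], [0.08, -0.014, -0.997]]
[[297.3186396354542, 0.0, 253.15609023140084], [0.0, 297.3186396354542, 191.51578203810558], [0.0, 0.0, 1.0]] [ 0.201 -0.516  0.375] [[0.234, -0.972, -0.001], [-0.929, -0.224, 0.293], [-0.285, -0.068, -0.956]]
{'t': 0.15, 'qpos': array([-1.54930130e+00,  3.81071102e-01,  1.29802638e+00,  8.60526528e-06,
        1.46357838e+00, -2.15325655e-01]), 'qvel': array([-1.51313758e-03, -2.37973244e-03, -3.16713458e-03, -1.44379144e-03,
        2.19192881e-05,  1.55966026e-04]), 'effort': array([ 4.04326114e-03, -4.48625636e+01, -2.31343514e+01, -7.64387551e-05,
        3.86445463e-03, -3.84476937e-05]), 'position': array([ 0.12901901, -0.53444716,  0.23885789]), 'orientation': array([-0.55526781,  0.43767311, -0.43719113,  0.55586313]), 'force': array([-0.81967262,  0.81550824, -0.73831071]), 'ft_torque': array([-0.00877022,  0.00664649, -0.03031408]), 'grip_width': 0.08505711602141179}
```

View pics/1.png

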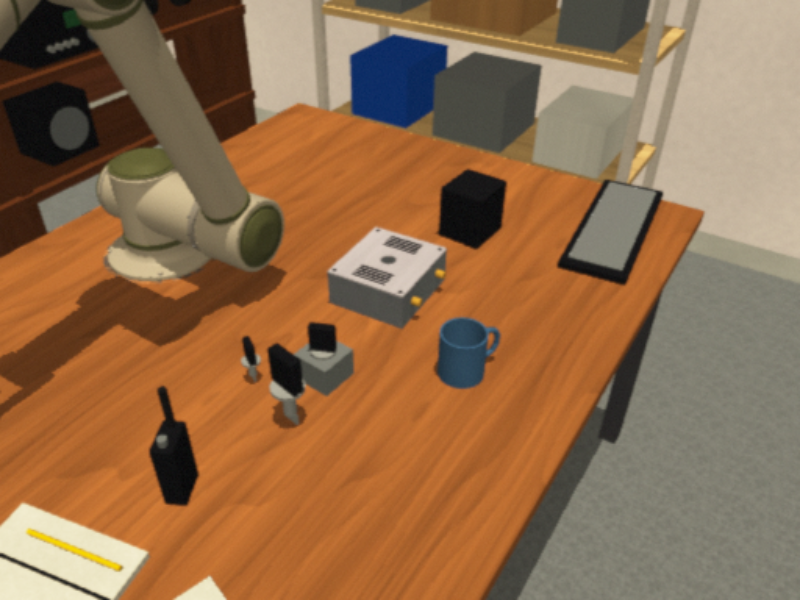

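View pics/2.png

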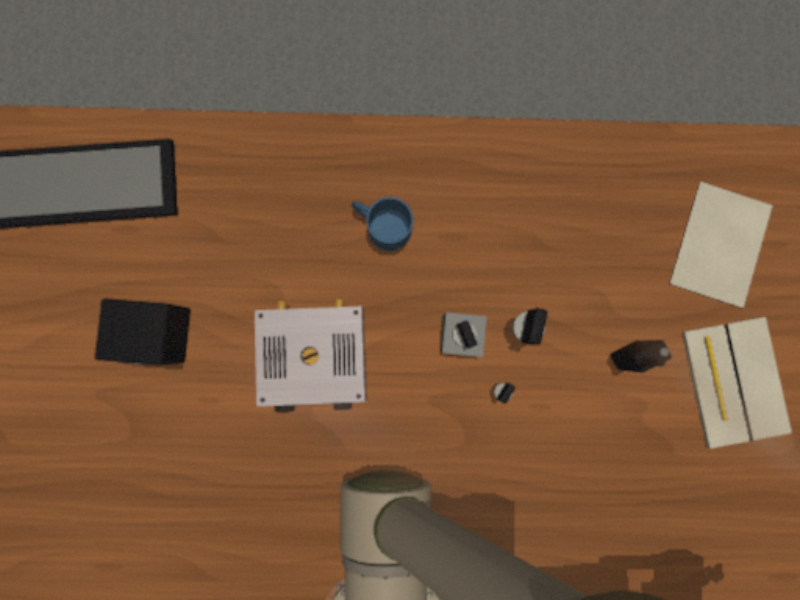

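```bash
cat >> h.py <<'E'
from scipy.spatial.transform import Rotation as Rn
def ray(d,uv,fish=False):
    K=d['camera_matrix'];p=np.array([(uv[0]-K[0,2])/K[0,0],(uv[1]-K[1,2])/K[1,1],1.])
    if fish:
        r=np.hypot(p[0],p[1]);s=np.sin(r)/r if r>1e-9 else 1; p=np.array([p[0]*s,p[1]*s,np.cos(r)])
    return -d['R'].T@d['t'], d['R'].T@p/np.linalg.norm(p)
def onz(d,uv,z,fish=False):
    c,v=ray(d,uv,fish);return c+v*(z-c[2])/v[2]
def tri(*rs):
    A=sum(np.eye(3)-np.outer(v,v) for c,v in rs);b=sum((np.eye(3)-np.outer(v,v))@c for c,v in rs)
    x=np.linalg.solve(A,b);return x,[np.linalg.norm(np.cross(x-c,v)) for c,v in rs]
def proj(d,X,fish=False):
    p=d['R']@X+d['t'];K=d['camera_matrix']
    if fish:
        r=np.hypot(p[0],p[1]);q=p[:2]/r*np.arctan2(r,p[2])
    else:q=p[:2]/p[2]
    return np.array([q[0]*K[0,0]+K[0,2],q[1]*K[1,1]+K[1,2]])
E
python3 - <<'E'
from h import *
import pickle
a,b,c=pickle.load(open('first.pkl','rb'));k=.64
for n,s,t in [('opening',(389,260),(310,356)),('griptop',(322,324),(469,333))]:
    print(n,tri(ray(a,np.array(s)*k),ray(b,np.array(t)*k)))
im=b['image'];
def comp(lo,hi,box):
    x0,y0,x1,y1=box;m=cv2.inRange(cv2.cvtColor(im[y0:y1,x0:x1],cv2.COLOR_BGR2HSV),lo,hi)
    cs,_=cv2.findContours(m,cv2.RETR_EXTERNAL,cv2.CHAIN_APPROX_NONE);q=max(cs,key=cv2.contourArea)+[x0,y0];return q
for n,box,z in[('holder',(270,185,325,240),.055),('tuner',(150,180,245,275),.075)]:
    q=comp((0,0,60),(180,80,255),box);r=cv2.minAreaRect(q);P=cv2.boxPoints(r)
    print(n,onz(b,r[0],z).round(3),[onz(b,p,z)[:2].round(3).tolist() for p in P])
q=comp((0,0,0),(180,255,50),(285,200,310,228));r=cv2.minAreaRect(q);print('grip',[onz(b,p,.111)[:2].round(3).tolist() for p in cv2.boxPoints(r)],onz(b,r[0],.111))
R=Rn.from_quat(read_state()['orientation']).as_matrix();print(R.round(3))
E
```

```text
opening (array([0.48273481, 0.13965425, 0.07166904]), [np.float64(0.0018829066349661302), np.float64(0.0018829066349659992)])
griptop (array([ 0.52529134, -0.12308803,  0.11362711]), [np.float64(0.0010735623096632299), np.float64(0.0010735623096631169)])
holder [ 0.524 -0.12   0.055] [[0.491, -0.081], [0.562, -0.087], [0.556, -0.16], [0.485, -0.154]]
tuner [0.48  0.139 0.075] [[0.563, 0.234], [0.567, 0.05], [0.397, 0.045], [0.394, 0.227]]
grip [[0.538, -0.103], [0.545, -0.119], [0.507, -0.135], [0.5, -0.118]] [ 0.5227575  -0.11883556  0.111     ]
[[ 0.235 -0.     0.972]
 [-0.972  0.001  0.235]
 [-0.001 -1.     0.   ]]
```

move_arm([
  [0,-310,0,481,0,-0.15,0],
  [0,-310,0,481,0,-0.15,0],
  [0,-310,0,481,0,-0.15,0],
  [0,-310,0,481,0,-0.15,0],
  [0,-310,0,481,0,-0.15,0],
])

```text
t: 0.65
position: [0.3025, -0.352, 0.2393]
orientation: [-0.587, 0.395, -0.395, 0.587]
force: [0.3, -0.6, -0.1]
grip_width: 0.0855
```

move_arm([
  [0,-128,0,288,0,0,0],
  [0,-128,0,288,0,0,0],
  [0,-128,0,288,0,0,0],
  [0,-128,0,288,0,0,0],
  [0,-128,0,288,0,0,0],
])

```text
t: 1.15
position: [0.4759, -0.1716, 0.2393]
orientation: [0.587, -0.395, 0.395, -0.587]
force: [1.4, -1.7, 0.4]
grip_width: 0.0855
```

move_arm([
  [0,-18,0,40,0,0,0],
  [0,-18,0,40,0,0,0],
  [0,-18,0,40,0,0,0],
])

```text
t: 1.45
position: [0.5052, -0.141, 0.2389]
orientation: [0.587, -0.394, 0.394, -0.587]
force: [0.4, 0.2, -0.1]
grip_width: 0.0852
```

Run:
```python
from h import *
import pickle
c=snap('wrist');pickle.dump(c,open('w1.pkl','wb'));cv2.imwrite('pics/3.png',cv2.resize(c['image'],(800,600),interpolation=cv2.INTER_CUBIC))
s=read_state();print(s['t'],s['position'],Rn.from_quat(s['orientation']).as_matrix().round(4),proj(c,np.array([.524,-.12,.055]),1)/.64)
```

```text
1.5 [ 0.50473562 -0.14181632  0.2390403 ] [[ 3.775e-01 -8.000e-04  9.260e-01]
 [-9.260e-01  1.000e-04  3.775e-01]
 [-4.000e-04 -1.000e+00 -7.000e-04]] [378.82766727 231.94704443]
```

View pics/3.png

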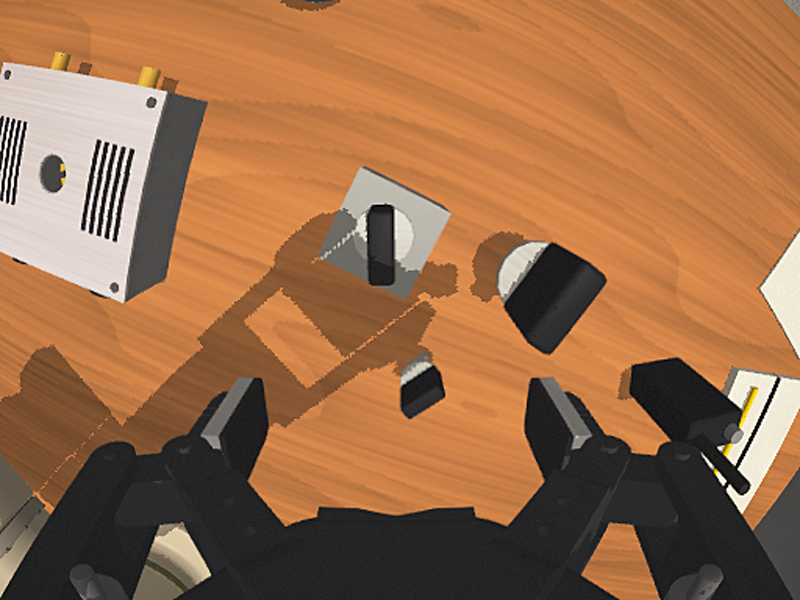

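Run:
```python
from h import *
import pickle
c=pickle.load(open('w1.pkl','rb'));b=pickle.load(open('first.pkl','rb'))[1]
im=c['image'];k=.64
x0,y0,x1,y1=225,122,268,190
m=cv2.inRange(im[y0:y1,x0:x1],(0,0,0),(48,48,48))
n,l,st,ce=cv2.connectedComponentsWithStats(m);i=1+st[1:,4].argmax();ys,xs=np.where(l==i);xs=xs+x0;ys=ys+y0
print(st[i])
for r in range(ys.min(),ys.max()+1,4):print(r,xs[ys==r].min(),xs[ys==r].max(),end='; ')
print()
R=Rn.from_quat(read_state()['orientation']).as_matrix();s=read_state()['position']
def tl(X):return ((X-s)@R*1000).round(1)
E=ys.min();F=ys.max()
for nm,uv,z in[('farbot',(xs[ys==E].mean(),E-.5),.061),('neartop',(xs[ys==F].mean(),F+.5),.111),('nearL',(xs[ys==F-3].min()-.5,F-3),.111),('nearR',(xs[ys==F-3].max()+.5,F-3),.111),
 ('midL',(xs[ys==E+16].min()-.5,E+16),.111),('midR',(xs[ys==E+16].max()+.5,E+16),.111)]:
    X=onz(c,uv,z,1);print(nm,X.round(4),tl(X))
C=[np.array(p)*k for p in[(362,167),(450,212),(407,300),(320,258)]]
W=[onz(c,p,.055,1) for p in C];print([w.round(4).tolist() for w in W],sum(W)/4,[np.linalg.norm(W[i]-W[i-1]) for i in range(4)],tl(sum(W)/4))
ctr=proj(c,sum(W)/4,1)
q=np.array([465,335])*k;print('tri',tri(ray(c,ctr,1),ray(b,q)))
```

```text
[ 10   9  17  52 458]
131 238 249; 135 236 251; 139 235 251; 143 235 251; 147 235 251; 151 235 251; 155 235 251; 159 235 251; 163 235 251; 167 236 251; 171 236 251; 175 236 251; 179 236 251; 
farbot [ 0.5432 -0.1137  0.061 ] [-11.4 178.   46.4]
neartop [ 0.5037 -0.1311  0.111 ] [-10.2 128.    3.2]
nearL [ 0.5041 -0.1232  0.111 ] [-17.4 128.    6.5]
nearR [ 0.5096 -0.1368  0.111 ] [ -2.8 128.    6.5]
midL [ 0.5314 -0.1115  0.111 ] [-18.  128.   36.2]
midR [ 0.5371 -0.1256  0.111 ] [ -2.7 128.   36.2]
[[0.5616, -0.0925, 0.055], [0.5558, -0.1602, 0.055], [0.4857, -0.1571, 0.055], [0.4912, -0.0881, 0.055]] [ 0.52358902 -0.12448165  0.055     ] [np.float64(0.0705912133322147), np.float64(0.06796906177923909), np.float64(0.07016980306139795), np.float64(0.06923776196196191)] [ -8.9 184.   24.1]
tri (array([ 0.52226413, -0.12496862,  0.047188  ]), [np.float64(0.00020076416173674607), np.float64(0.00020076416173678423)])
```

move_arm([
  [90,-10,0,25,0,0,0],
  [90,-10,40,25,0,0,0],
  [90,-10,80,25,0,0,0],
  [90,-10,80,25,0,0,0],
  [90,-10,80,25,0,0,0],
])

```text
t: 2.0
position: [0.5243, -0.1241, 0.1603]
orientation: [0.586, -0.395, 0.395, -0.586]
force: [-0.3, -1.0, 0.8]
grip_width: 0.0551
```

Run:
```python
from h import *
import pickle
c=snap('wrist');pickle.dump(c,open('w2.pkl','wb'));cv2.imwrite('pics/4.png',c['image'])
s=read_state();print(s['t'],s['position'],s['grip_width'])
```

```text
2.05 [ 0.52488435 -0.12417801  0.16123089] 0.05519944011811758
```

View pics/4.png

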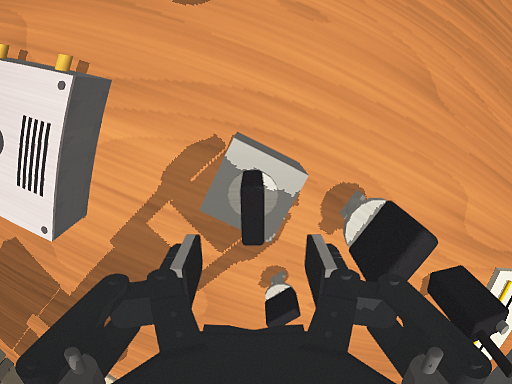

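move_arm([
  [90,-1,35,-1,0,0,0],
  [90,-1,60,-1,0,0,0],
  [90,-1,75,-1,0,0,0],
  [90,-1,83,-1,0,0,0],
  [90,-1,83,-1,0,0,0],
])

```text
t: 2.55
position: [0.5235, -0.123, 0.0771]
orientation: [-0.587, 0.394, -0.395, 0.587]
force: [0.1, 0.5, -0.4]
grip_width: 0.0555
```

move_arm([
  [255,0,0,0,0,0,0],
  [255,0,0,0,0,0,0],
  [255,0,0,0,0,0,0],
  [255,0,0,0,0,0,0],
  [255,0,0,0,0,0,0],
])

```text
t: 3.05
position: [0.5236, -0.1227, 0.0774]
orientation: [-0.587, 0.394, -0.395, 0.587]
force: [-1.0, 0.1, 6.8]
grip_width: 0.0156
```

move_arm([
  [255,0,-20,0,0,0,0],
  [255,0,-60,0,0,0,0],
  [255,0,-100,0,0,0,0],
  [255,0,-125,0,0,0,0],
  [255,0,-125,0,0,0,0],
])

```text
t: 3.55
position: [0.5242, -0.1229, 0.2048]
orientation: [-0.586, 0.392, -0.397, 0.587]
force: [1.0, -0.9, -0.7]
grip_width: 0.0151
```

move_arm([
  [255,-40,0,12,0,-0.15,0],
  [255,-80,0,24,0,-0.3,0],
  [255,-120,0,36,0,-0.45,0],
  [255,-160,0,48,0,-0.6,0],
  [255,-199,0,57,0,-0.74,0],
])

```text
t: 4.05
position: [0.5, 0.085, 0.2]
orientation: [0.69, -0.154, 0.153, -0.69]
force: [0.8, 0.7, -1.3]
grip_width: 0.0151
```

move_arm([
  [255,0,0,0,0,-0.15,0],
  [255,0,0,0,0,-0.3,0],
  [255,0,0,0,0,-0.45,0],
  [255,0,0,0,0,-0.6,0],
  [255,0,0,0,0,-0.74,0],
])

```text
t: 4.55
position: [0.5003, 0.0834, 0.1999]
orientation: [-0.699, -0.106, 0.107, 0.699]
force: [-0.5, 0.3, -1.4]
grip_width: 0.0154
```

Run:
```python
from h import *
import pickle
c=snap('wrist');pickle.dump(c,open('w3.pkl','wb'));cv2.imwrite('pics/5.png',cv2.resize(c['image'],(800,600),interpolation=cv2.INTER_CUBIC))
s=read_state();print(s['t'],s['position'],Rn.from_quat(s['orientation']).as_matrix().round(3),s['qpos'].round(3),s['grip_width'],proj(c,np.array([.481,.139,.075]),1)/.64,s['force'])
```

```text
4.6 [0.5002755  0.08339902 0.19993279] [[ 0.953 -0.002 -0.304]
 [ 0.304  0.     0.953]
 [-0.002 -1.     0.001]] [-0.069  0.341  1.48   0.     1.323 -0.377] 0.015260149289865648 [393.02569534 190.74178569] [-0.13655735  0.2591362  -1.43376647]
```

View pics/5.png

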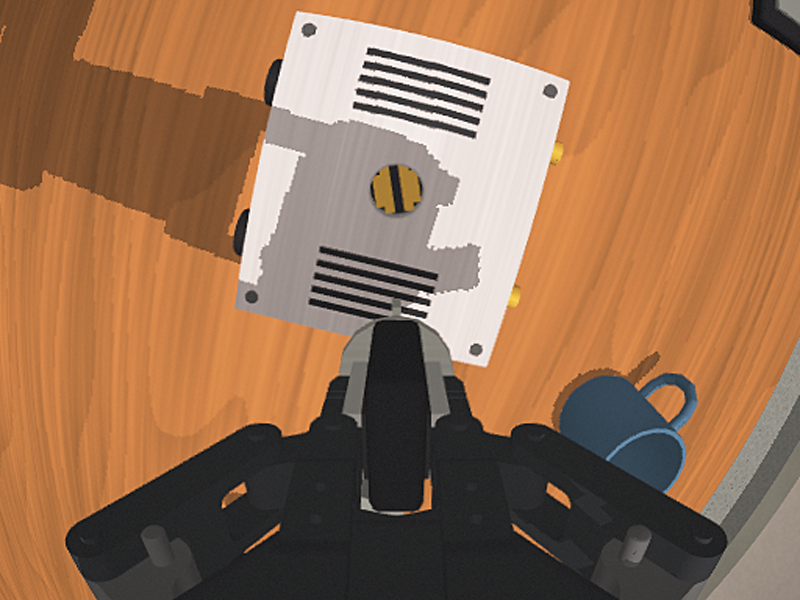

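```bash
cat > slot.py <<'E'
from h import *
import pickle,sys
def opening(c,guess):
    im=c['image'];u,v=[int(round(x)) for x in guess];r=24
    x0,y0=u-r,v-r;p=im[y0:v+r,x0:u+r];h=cv2.cvtColor(p,cv2.COLOR_BGR2HSV)
    br=cv2.inRange(h,(12,110,60),(35,255,255));dk=cv2.inRange(p,(0,0,0),(85,85,85))
    m=cv2.morphologyEx(br|dk,cv2.MORPH_CLOSE,np.ones((3,3)))
    n,l,st,ce=cv2.connectedComponentsWithStats(m);i=l[r,r];q=(l==i).astype(np.uint8)
    cs,_=cv2.findContours(q,cv2.RETR_EXTERNAL,cv2.CHAIN_APPROX_NONE);e=cv2.fitEllipse(max(cs,key=len))
    oc=np.array(e[0])+[x0,y0]
    # slot: dark pixels well within circle, between brass
    ker=cv2.getStructuringElement(cv2.MORPH_ELLIPSE,(9,9))
    s=(cv2.erode(q,ker)>0)&(br==0);ys,xs=np.where(s);
    return oc,e[1],np.c_[xs+x0,ys+y0].astype(float),cv2.moments(br)['m00'],len(xs)
E
python3 - <<'E'
from slot import *
c=pickle.load(open('w3.pkl','rb'));b=pickle.load(open('first.pkl','rb'))[1]
oc,ax,P,a,n=opening(c,np.array([397,190])*.64);print(oc,ax,n)
X=onz(c,oc,.075,1);print('opening',X,'diam',[ (np.linalg.norm(onz(c,oc+[0,ax[0]/2],.075,1)-onz(c,oc-[0,ax[0]/2],.075,1)))])
W=np.array([onz(c,p,.049,1)[:2] for p in P]);vx,vy,x,y=cv2.fitLine(W.astype(np.float32),cv2.DIST_L2,0,1e-5,1e-5).ravel()
print('slot yaw',np.degrees(np.arctan2(vy,vx)),x,y)
p1,p2=[onz(c,np.array(q)*.64,.049,1) for q in[(391,166),(402,213)]];print('eye',np.degrees(np.arctan2(*(p1-p2)[1::-1])))
print(tri(ray(c,oc,1),ray(b,np.array([310,356])*.64)))
# tuner corners screws
S=[onz(c,np.array(q)*.64,.075,1) for q in[(309,29),(550,91),(476,349),(252,297)]];print(sum(S)/4,[s.round(4) for s in S]);d=S[1]-S[0]+S[2]-S[3];print('unit x yaw',np.degrees(np.arctan2(d[1],d[0])))
s=read_state();R=Rn.from_quat(s['orientation']).as_matrix();print('tool delta',(X-s['position'])@R*1e3,'tool z yaw',np.degrees(np.arctan2(R[1,2],R[0,2])))
t=onz(c,np.array([397,303])*.64,.1275,1);print('tip',t,(t-s['position'])@R*1e3)
E
```

```text
[253.18403244 120.87134743] (30.386337280273438, 32.22855758666992) 121
opening [0.48205642 0.14043825 0.075     ] diam [np.float64(0.02678496641000356)]
slot yaw -63.684525 0.48274747 0.13889812
eye 120.31808096672607
(array([0.48162406, 0.1396744 , 0.06370178]), [np.float64(0.000607133040637927), np.float64(0.0006071330406377922)])
[0.48292632 0.1391646  0.075     ] [array([0.4079, 0.2156, 0.075 ]), array([0.5482, 0.2235, 0.075 ]), array([0.5579, 0.0632, 0.075 ]), array([0.4176, 0.0544, 0.075 ])]
unit x yaw 3.3981009241144005
tool delta [  0.25811368 124.98916434  59.75994559] tool z yaw 107.68799386778109
tip [0.49773051 0.09280732 0.1275    ] [ 0.59933072 72.44079327  9.66818365]
```

move_arm([
  [255,0,20,0,0,-0.15,0],
  [255,0,38,0,0,-0.16,0],
  [255,0,38,0,0,-0.16,0],
  [255,0,38,0,0,-0.16,0],
])

```text
t: 5.0
position: [0.5007, 0.0833, 0.1631]
orientation: [-0.689, -0.159, 0.159, 0.689]
force: [0.0, -0.5, -1.7]
grip_width: 0.0153
```

Run:
```python
from slot import *
c=snap('wrist');pickle.dump(c,open('w4.pkl','wb'));s=read_state()
g=proj(c,np.array([.482,.14,.075]),1);print(g)
oc,ax,P,a,n=opening(c,g);print(oc,ax,n)
R=Rn.from_quat(s['orientation']).as_matrix();print(s['position'],'tool z yaw',np.degrees(np.arctan2(R[1,2],R[0,2])))
for z in(.043,.055):
    W=np.array([onz(c,p,z,1)[:2] for p in P]);vx,vy,x,y=cv2.fitLine(W.astype(np.float32),cv2.DIST_HUBER,0,1e-5,1e-5).ravel()
    print('slot yaw',180+np.degrees(np.arctan2(vy,vx)),x,y)
X=onz(c,oc,.075,1);print(X,(X-s['position'])@R*1e3)
c3=pickle.load(open('w3.pkl','rb'));print(tri(ray(c,oc,1),ray(c3,(253.18,120.87),1)))
u,v=[int(q) for q in oc];cr=c['image'][v-35:v+110,u-50:u+50];cr=cv2.resize(cr,None,fx=4,fy=4,interpolation=cv2.INTER_CUBIC);cv2.imwrite('pics/6.png',cr);print(u,v)
```

```text
[263.9710355  124.66834647]
[263.36117172 123.95461464] (34.624637603759766, 36.985992431640625) 155
[0.5010492  0.08331498 0.16365783] tool z yaw 116.03206020892948
slot yaw 113.77042 0.48142564 0.14192747
slot yaw 113.769066 0.48079914 0.1423596
[0.48135058 0.14028258 0.075     ] [ 7.28066073 88.65148949 59.84529373]
(array([0.48228184, 0.13952825, 0.05927561]), [np.float64(8.333042412845013e-06), np.float64(8.333042412847216e-06)])
263 123
```

View pics/6.png

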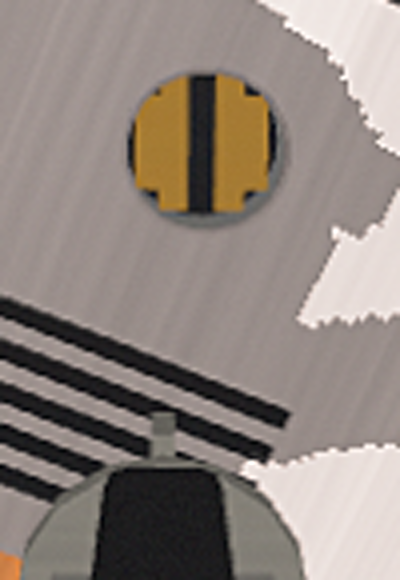

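Run:
```python
from slot import *
c=pickle.load(open('w4.pkl','rb'));s=read_state();R=Rn.from_quat(s['orientation']).as_matrix()
for z in(.0905,.092):
  for u in(263-50+151/4,263-50+175/4):
    t=onz(c,(u,123-35+411/4),z,1);print((t-s['position'])@R*1e3)
```

```text
[-2.1543343  73.15568286 12.23574209]
[ 2.24460941 73.15671369 12.23301758]
[-2.13772491 71.65562559 12.69003647]
[ 2.22958813 71.65664901 12.68733155]
```

move_arm([
  [255,4,0,30,0,0.01,0],
  [255,8,0,59,0,0.01,0],
  [255,8,10,59,0,0.01,0],
  [255,8,22,59,0,0.01,0],
  [255,8,28,59,0,0.01,0],
])

```text
t: 5.55
position: [0.4821, 0.1396, 0.1349]
orientation: [0.69, 0.156, -0.156, -0.69]
force: [-0.2, -0.3, -1.1]
grip_width: 0.015
```

move_arm([
  [255,0,1,0,0,0,0],
  [255,0,2,0,0,0,0],
  [255,0,3,0,0,0,0],
  [255,0,4,0,0,0,0],
  [255,0,4,0,0,0,0],
])

```text
t: 6.05
position: [0.4821, 0.1398, 0.1314]
orientation: [0.69, 0.156, -0.156, -0.69]
force: [0.5, 1.1, -0.4]
grip_width: 0.0151
```

```bash
cat > st.py <<'E'
from h import *
s=read_state();R=Rn.from_quat(s['orientation']).as_matrix()
print(round(s['t'],2),s['position'].round(4),'yaw',np.degrees(np.arctan2(R[1,2],R[0,2])).round(2),'tip z',(s['position'][2]-.0724).round(4),'F tool',(s['force']@R).round(2),'M',s['ft_torque'].round(3),s['grip_width'].round(4))
E
python3 st.py
```

```text
Traceback (most recent call last):
  File "st.py", line 3, in <module>
    print(round(s['t'],2),s['position'].round(4),'yaw',np.degrees(np.arctan2(R[1,2],R[0,2])).round(2),'tip z',(s['position'][2]-.0724).round(4),'F tool',(s['force']@R).round(2),'M',s['ft_torque'].round(3),s['grip_width'].round(4))
                                                                                                                                                                                                             ^^^^^^^^^^^^^^^^^^^^^
AttributeError: 'float' object has no attribute 'round'
```

move_arm([
  [255,0,1,0,0,0,0],
  [255,0,2,0,0,0,0],
  [255,0,3,0,0,0,0],
  [255,0,4,0,0,0,0],
  [255,0,5,0,0,0,0],
])

```text
t: 6.55
position: [0.482, 0.1398, 0.1262]
orientation: [-0.69, -0.156, 0.156, 0.69]
force: [-0.3, -0.1, -0.9]
grip_width: 0.0152
```

```bash
sed -i "s/s\['grip_width'\].round(4)/s['grip_width']/" st.py; python3 st.py
```

```text
6.55 [0.482  0.1398 0.1262] yaw 115.55 tip z 0.0538 F tool [-0.35  0.86  0.01] M [-0.008 -0.001 -0.034] 0.015163043122926819
```

move_arm([
  [255,0,1,0,0,0,0],
  [255,0,2,0,0,0,0],
  [255,0,2,0,0,0,0],
])

```text
t: 6.85
position: [0.482, 0.1398, 0.1242]
orientation: [-0.69, -0.156, 0.156, 0.69]
force: [0.6, 0.5, -0.7]
grip_width: 0.0156
```

```bash
python3 st.py
```

```text
6.85 [0.482  0.1398 0.1242] yaw 115.55 tip z 0.0518 F tool [0.78 0.65 0.13] M [0.017 0.02  0.013] 0.015586136601448277
```

move_arm([
  [255,0,1,0,0,0,0],
  [255,0,2,0,0,0,0],
  [255,0,2,0,0,0,0],
])

```text
t: 7.15
position: [0.482, 0.1398, 0.1222]
orientation: [-0.69, -0.156, 0.156, 0.69]
force: [-0.2, -0.6, -1.0]
grip_width: 0.0155
```

move_arm([
  [255,0,1,0,0,0,0],
  [255,0,2,0,0,0,0],
  [255,0,2,0,0,0,0],
])

```text
t: 7.45
position: [0.482, 0.1398, 0.1202]
orientation: [-0.69, -0.156, 0.156, 0.69]
force: [0.3, 0.1, -0.2]
grip_width: 0.0154
```

move_arm([
  [255,0,1,0,0,0,0],
  [255,0,2,0,0,0,0],
  [255,0,2,0,0,0,0],
])

```text
t: 7.75
position: [0.482, 0.1398, 0.1182]
orientation: [-0.69, -0.156, 0.156, 0.69]
force: [0.9, 0.1, -2.3]
grip_width: 0.0154
```

```bash
python3 st.py
```

```text
7.75 [0.482  0.1398 0.1182] yaw 115.56 tip z 0.0458 F tool [ 0.81  2.3  -0.27] M [-0.    -0.031  0.004] 0.015400542686400216
```

move_arm([
  [255,0,1,0,0,0,0],
  [255,0,2,0,0,0,0],
  [255,0,2,0,0,0,0],
])

```text
t: 8.05
position: [0.482, 0.1398, 0.1162]
orientation: [-0.69, -0.156, 0.156, 0.69]
force: [-0.7, -0.2, -1.2]
grip_width: 0.0152
```

move_arm([
  [255,0,1,0,0,0,0],
  [255,0,2,0,0,0,0],
  [255,0,2,0,0,0,0],
])

```text
t: 8.35
position: [0.482, 0.1398, 0.1142]
orientation: [-0.69, -0.156, 0.156, 0.69]
force: [0.3, -0.2, -1.8]
grip_width: 0.0153
```

move_arm([
  [255,0,1,0,0,0,0],
  [255,0,2,0,0,0,0],
  [255,0,2,0,0,0,0],
])

```text
t: 8.65
position: [0.482, 0.1398, 0.1122]
orientation: [-0.69, -0.156, 0.156, 0.69]
force: [-0.1, -0.4, -0.4]
grip_width: 0.0151
```

move_arm([
  [255,0,1,0,0,0,0],
  [255,0,1,0,0,0,0],
  [255,0,1,0,0,0,0],
])

```text
t: 8.95
position: [0.4821, 0.1398, 0.1114]
orientation: [0.69, 0.156, -0.156, -0.69]
force: [0.2, 0.1, -0.5]
grip_width: 0.0151
```

move_arm([
  [255,0,1,0,0,0,0],
  [255,0,1,0,0,0,0],
  [255,0,1,0,0,0,0],
])

```text
t: 9.25
position: [0.4821, 0.1398, 0.1105]
orientation: [0.69, 0.157, -0.156, -0.69]
force: [-0.2, -0.3, 1.7]
grip_width: 0.0151
```

```bash
python3 st.py
```

```text
9.25 [0.4821 0.1398 0.1105] yaw 115.55 tip z 0.0381 F tool [-0.28 -1.74 -0.19] M [0.011 0.1   0.03 ] 0.01514572946583132
```

move_arm([
  [255,0,0,0,0,0.05,0],
  [255,0,0,0,0,0.1,0],
  [255,0,0,0,0,0.15,0],
  [255,0,0,0,0,0.2,0],
  [255,0,0,0,0,0.2,0],
])

```text
t: 9.75
position: [0.4822, 0.1399, 0.1105]
orientation: [0.702, 0.087, -0.086, -0.702]
force: [-0.3, 0.5, 1.4]
grip_width: 0.0155
```

```bash
python3 st.py
```

```text
9.75 [0.4822 0.1399 0.1105] yaw 104.07 tip z 0.0381 F tool [-0.16 -1.41  0.61] M [ 0.017 -0.06  -0.01 ] 0.01545243855643779
```

move_arm([
  [255,0,0,0,0,0.05,0],
  [255,0,0,0,0,0.1,0],
  [255,0,0,0,0,0.1,0],
])

```text
t: 10.05
position: [0.4823, 0.1399, 0.1105]
orientation: [-0.705, -0.052, 0.052, 0.705]
force: [1.2, 0.3, 2.1]
grip_width: 0.0152
```

```bash
python3 st.py
```

```text
10.05 [0.4823 0.1399 0.1105] yaw 98.41 tip z 0.0381 F tool [ 1.27 -2.07  0.16] M [ 0.121 -0.148  0.075] 0.01522723977865878
```

move_arm([
  [255,0,0,0,0,0.05,0],
  [255,0,0,0,0,0.1,0],
  [255,0,0,0,0,0.1,0],
])

```text
t: 10.35
position: [0.4823, 0.1399, 0.1104]
orientation: [-0.707, -0.017, 0.017, 0.707]
force: [0.4, 0.7, 0.8]
grip_width: 0.0157
```

```bash
python3 st.py
```

```text
10.35 [0.4823 0.1399 0.1104] yaw 92.72 tip z 0.038 F tool [ 0.46 -0.79  0.66] M [ 0.075 -0.226  0.011] 0.01567829908460749
```

move_arm([
  [255,0,0,0,0,0.05,0],
  [255,0,0,0,0,0.05,0],
])

```text
t: 10.55
position: [0.4823, 0.1398, 0.1104]
orientation: [-0.707, 0.0, -0.001, 0.707]
force: [0.8, 1.2, 1.9]
grip_width: 0.0153
```

```bash
python3 st.py
```

```text
10.55 [0.4823 0.1398 0.1104] yaw 89.88 tip z 0.038 F tool [ 0.77 -1.91  1.23] M [ 0.159 -0.29   0.065] 0.015344663683638298
```

move_arm([
  [255,0,0,0,0,0.05,0],
  [255,0,0,0,0,0.05,0],
])

```text
t: 10.75
position: [0.4823, 0.1398, 0.1104]
orientation: [-0.707, 0.018, -0.019, 0.707]
force: [1.7, 0.3, 2.6]
grip_width: 0.0155
```

```bash
python3 st.py
```

```text
10.75 [0.4823 0.1398 0.1104] yaw 87.03 tip z 0.038 F tool [ 1.7  -2.57  0.43] M [ 0.125 -0.37   0.025] 0.015462120503376739
```

```bash
cat > av.py <<'E'
from h import *
M=[];F=[]
for i in range(6):
    get_image('top');s=read_state();M.append(s['ft_torque']);F.append(s['force'])
R=Rn.from_quat(s['orientation']).as_matrix()
print(round(s['t'],2),s['position'].round(4),'yaw',np.degrees(np.arctan2(R[1,2],R[0,2])).round(2),'F',np.mean(F,0).round(2),'M',np.mean(M,0).round(3),'+-',np.std(M,0)[2].round(3))
E
python3 av.py
```

```text
11.05 [0.4822 0.1398 0.1104] yaw 86.96 F [1.52 0.54 1.83] M [ 0.172 -0.416  0.031] +- 0.03
```

move_arm([
  [255,0,0,0,0,0.05,0],
  [255,0,0,0,0,0.05,0],
])

```text
t: 11.25
position: [0.4822, 0.1398, 0.1104]
orientation: [-0.706, 0.037, -0.037, 0.706]
force: [1.8, -0.2, 2.0]
grip_width: 0.0153
```

```bash
python3 av.py
```

```text
11.55 [0.4822 0.1398 0.1104] yaw 84.08 F [2.47 0.71 1.49] M [ 0.181 -0.555  0.04 ] +- 0.024
```

move_arm([
  [255,0,0,0,0,0.05,0],
  [255,0,0,0,0,0.05,0],
])

```text
t: 11.75
position: [0.4822, 0.1398, 0.1104]
orientation: [-0.705, 0.054, -0.055, 0.705]
force: [2.5, 1.2, 2.4]
grip_width: 0.0157
```

```bash
python3 av.py
```

```text
12.05 [0.4821 0.1398 0.1104] yaw 81.21 F [2.84 0.92 1.51] M [ 0.162 -0.64   0.032] +- 0.031
```

move_arm([
  [255,1,0,0,0,0.05,0],
  [255,1,0,0,0,0.05,0],
])

```text
t: 12.25
position: [0.4826, 0.1397, 0.1102]
orientation: [0.703, -0.072, 0.072, -0.703]
force: [0.6, 0.9, 1.8]
grip_width: 0.0152
```

```bash
python3 av.py
```

```text
12.55 [0.4827 0.1397 0.1102] yaw 78.35 F [0.35 0.95 2.17] M [ 0.304 -0.168  0.076] +- 0.033
```

move_arm([
  [255,0,0,0,0,0.05,0],
  [255,0,0,0,0,0.05,0],
])

```text
t: 12.75
position: [0.4828, 0.1397, 0.1102]
orientation: [0.701, -0.09, 0.089, -0.701]
force: [0.3, 1.6, 2.0]
grip_width: 0.0155
```

```bash
python3 av.py
```

```text
13.05 [0.4829 0.1397 0.1103] yaw 75.48 F [-0.24  1.11  1.82] M [0.289 0.029 0.092] +- 0.019
```

move_arm([
  [255,0,0,0,0,0.05,0],
  [255,0,0,0,0,0.05,0],
])

```text
t: 13.25
position: [0.4829, 0.1397, 0.1103]
orientation: [0.699, -0.107, 0.107, -0.699]
force: [-0.7, 1.6, 1.3]
grip_width: 0.0155
```

```bash
python3 av.py
```

```text
13.55 [0.483  0.1397 0.1103] yaw 72.62 F [-0.57  0.79  2.18] M [0.287 0.086 0.118] +- 0.029
```

move_arm([
  [255,0,0,0,0,0.05,0],
  [255,0,0,0,0,0.05,0],
])

```text
t: 13.75
position: [0.483, 0.1397, 0.1103]
orientation: [0.696, -0.125, 0.125, -0.696]
force: [-0.3, 0.3, 1.7]
grip_width: 0.0153
```

```bash
python3 av.py
```

```text
14.05 [0.483  0.1397 0.1103] yaw 69.75 F [-0.66  1.27  1.84] M [0.284 0.116 0.177] +- 0.019
```

move_arm([
  [255,0,0,0,0,0.04,0],
  [255,0,0,0,0,0.04,0],
])

```text
t: 14.25
position: [0.483, 0.1396, 0.1103]
orientation: [0.693, -0.138, 0.138, -0.693]
force: [-0.1, 0.6, 1.3]
grip_width: 0.0156
```

```bash
python3 av.py
```

```text
14.55 [0.4831 0.1397 0.1103] yaw 67.46 F [-0.53  0.82  1.95] M [0.287 0.068 0.217] +- 0.033
```

move_arm([
  [255,0,0,0,0,-0.1,0],
  [255,0,0,0,0,-0.2,0],
  [255,0,0,0,0,-0.23,0],
  [255,0,0,0,0,-0.23,0],
])

```text
t: 14.95
position: [0.483, 0.1396, 0.1103]
orientation: [0.705, -0.058, 0.058, -0.705]
force: [-0.6, -0.1, 1.6]
grip_width: 0.0151
```

```bash
python3 av.py
```

```text
15.25 [0.483  0.1396 0.1103] yaw 80.58 F [-0.56  0.64  1.83] M [0.188 0.175 0.011] +- 0.026
```

move_arm([
  [255,0,-5,0,0,0,0],
  [255,0,-12,0,0,0,0],
  [255,0,-35,0,0,0,0],
  [255,0,-65,0,0,0,0],
  [255,0,-95,0,0,0,0],
])

```text
t: 15.75
position: [0.4828, 0.1396, 0.2067]
orientation: [0.705, -0.058, 0.058, -0.705]
force: [0.8, 0.2, -0.6]
grip_width: 0.0153
```

move_arm([
  [255,0,0,-40,0,0,0],
  [255,0,0,-60,0,0,0],
  [255,0,0,-60,0,0,0],
  [255,0,0,-60,0,0,0],
])

```text
t: 16.15
position: [0.4733, 0.0805, 0.2056]
orientation: [-0.705, 0.058, -0.058, 0.705]
force: [0.1, -0.4, -0.7]
grip_width: 0.0155
```

Run:
```python
from slot import *
c=snap('wrist');pickle.dump(c,open('w5.pkl','wb'));s=read_state()
g=proj(c,np.array([.482,.14,.075]),1)
oc,ax,P,a,n=opening(c,g);print(g,oc,ax,n)
R=Rn.from_quat(s['orientation']).as_matrix();print(s['t'],s['position'],'tool z yaw',np.degrees(np.arctan2(R[1,2],R[0,2])),s['grip_width'])
W=np.array([onz(c,p,.046,1)[:2] for p in P]);vx,vy,x,y=cv2.fitLine(W.astype(np.float32),cv2.DIST_HUBER,0,1e-5,1e-5).ravel()
print('slot yaw',np.degrees(np.arctan2(vy,vx)),x,y)
u,v=[int(q) for q in oc];cr=c['image'][v-35:v+110,u-60:u+60];cv2.imwrite('pics/7.png',cv2.resize(cr,None,fx=4,fy=4,interpolation=cv2.INTER_CUBIC));print(u,v)
```

```text
[252.21365414 119.9397417 ] [252.7233696  119.61367226] (30.15863609313965, 31.593734741210938) 111
16.2 [0.47331363 0.080881   0.20550072] tool z yaw 80.59572936916653 0.015188592457046015
slot yaw 84.96731 0.48221502 0.13858433
252 119
```

View pics/7.png

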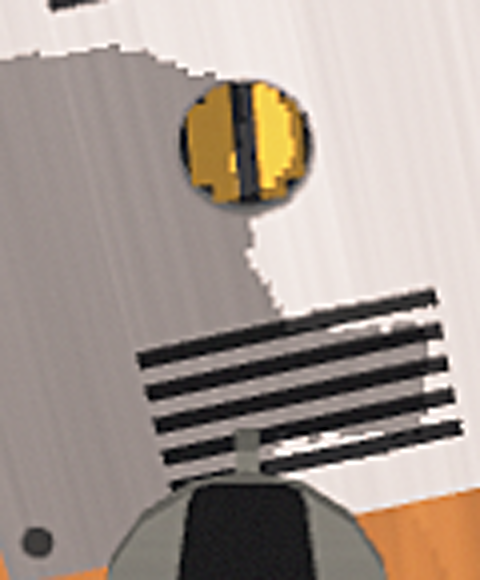

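move_arm([
  [255,17,0,-39,0,0.14,0],
  [255,33,0,-77,0,0.28,0],
  [255,50,0,-116,0,0.42,0],
  [255,66,0,-155,0,0.56,0],
  [255,83,0,-193,0,0.7,0],
])

```text
t: 16.7
position: [0.5242, -0.1243, 0.2053]
orientation: [-0.641, 0.298, -0.298, 0.642]
force: [0.7, -0.2, -1.2]
grip_width: 0.0153
```

move_arm([
  [255,0,0,0,0,0.14,0],
  [255,0,0,0,0,0.28,0],
  [255,0,0,0,0,0.32,0],
  [255,0,0,0,0,0.32,0],
  [255,0,0,0,0,0.32,0],
])

```text
t: 17.2
position: [0.5239, -0.1229, 0.2052]
orientation: [-0.587, 0.394, -0.394, 0.587]
force: [-0.7, 0.4, -1.9]
grip_width: 0.0153
```

Run:
```python
from slot import *
c=snap('wrist');pickle.dump(c,open('w6.pkl','wb'));s=read_state()
R=Rn.from_quat(s['orientation']).as_matrix();print(s['t'],s['position'],'tool z yaw',np.degrees(np.arctan2(R[1,2],R[0,2])),s['grip_width'],s['force'])
T=np.array([.5236,-.1230,0]);print('to holder tool',(T-s['position'])@R*1e3, proj(c,np.array([.5235,-.1240,.055]),1)/.64)
cv2.imwrite('pics/8.png',cv2.resize(c['image'],(800,600)))
```

```text
17.25 [ 0.52383368 -0.1229334   0.20526798] tool z yaw 22.278847079486134 0.015732936811280056 [ 0.12087801  1.15467935 -0.81878179]
to holder tool [ 9.04213484e-03  2.05267992e+02 -2.31528203e-01] [398.09122336 280.82847679]
```

View pics/8.png

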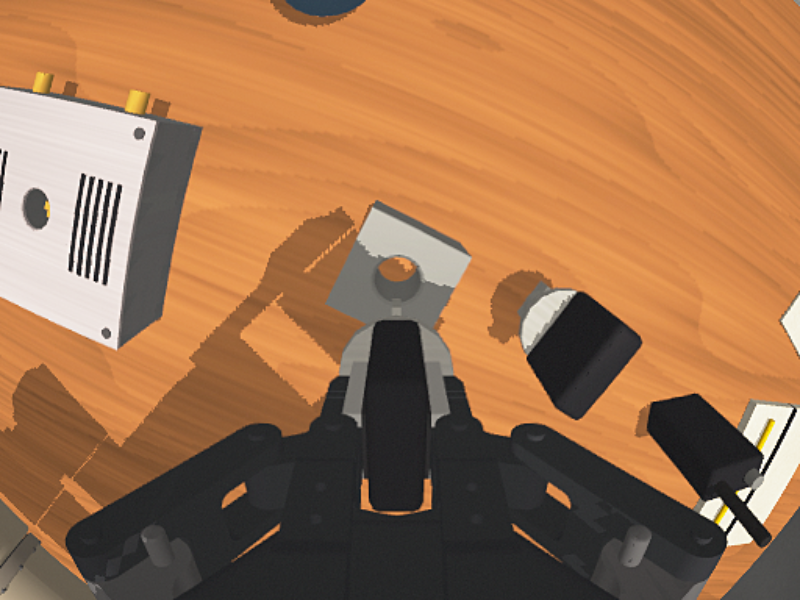

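move_arm([
  [255,0,30,1,0,0,0],
  [255,0,60,1,0,0,0],
  [255,0,80,1,0,0,0],
  [255,0,100,1,0,0,0],
  [255,0,115,1,0,0,0],
])

```text
t: 17.75
position: [0.5244, -0.1227, 0.0892]
orientation: [0.587, -0.395, 0.394, -0.587]
force: [0.1, 0.3, -1.0]
grip_width: 0.0155
```

move_arm([
  [255,0,5,0,0,0,0],
  [255,0,9,0,0,0,0],
  [255,0,11,0,0,0,0],
  [255,0,11,0,0,0,0],
])

```text
t: 18.15
position: [0.5248, -0.1232, 0.0797]
orientation: [-0.587, 0.394, -0.395, 0.587]
force: [0.1, -0.3, -1.6]
grip_width: 0.0155
```

```bash
python3 av.py
```

```text
18.45 [ 0.5246 -0.1232  0.0796] yaw 22.16 F [ 0.14 -0.08 -1.23] M [ 0.003 -0.007 -0.   ] +- 0.021
```

move_arm([
  [255,0,1,0,0,0,0],
  [255,0,1.5,0,0,0,0],
  [255,0,1.5,0,0,0,0],
])

```text
t: 18.75
position: [0.5245, -0.1231, 0.0777]
orientation: [0.587, -0.395, 0.394, -0.587]
force: [0.4, -0.5, -1.7]
grip_width: 0.0158
```

```bash
python3 av.py
```

```text
19.05 [ 0.5246 -0.1231  0.0778] yaw 22.17 F [-0.14 -0.1  -0.75] M [ 0.014 -0.006  0.004] +- 0.038
```

move_arm([
  [255,0,0.5,0,0,0,0],
  [255,0,0.5,0,0,0,0],
])

```text
t: 19.25
position: [0.5246, -0.1231, 0.0774]
orientation: [-0.587, 0.395, -0.395, 0.587]
force: [-0.7, -0.3, -0.4]
grip_width: 0.0153
```

```bash
python3 av.py
```

```text
19.55 [ 0.5246 -0.1231  0.0774] yaw 22.16 F [-0.42  0.02  0.64] M [0.012 0.069 0.006] +- 0.05
```

move_arm([
  [200,0,0,0,0,0,0],
  [150,0,0,0,0,0,0],
  [90,0,0,0,0,0,0],
  [90,0,0,0,0,0,0],
  [90,0,0,0,0,0,0],
])

```text
t: 20.05
position: [0.5246, -0.1231, 0.0773]
orientation: [-0.587, 0.395, -0.395, 0.587]
force: [0.3, 0.1, -0.2]
grip_width: 0.0552
```

move_arm([
  [90,0,-15,0,0,0,0],
  [90,0,-50,0,0,0,0],
  [90,0,-100,0,0,0,0],
  [90,0,-140,0,0,0,0],
  [90,0,-140,-40,0,0,0],
])

```text
t: 20.55
position: [0.4912, -0.1388, 0.2226]
orientation: [-0.587, 0.389, -0.398, 0.588]
force: [-0.3, -2.0, -0.0]
grip_width: 0.0551
```

Run:
```python
from slot import *
c=snap('wrist');t=snap('scene');s=read_state();print(s['t'],s['position'],s['grip_width'],s['force'])
a=cv2.resize(c['image'][100:300,150:400],(800,600)) if 0 else c['image']
z=t['image'][170:300,130:260]
cv2.imwrite('pics/9.png',np.hstack([cv2.resize(c['image'][90:310,140:400],(400,338)),cv2.resize(z,(338,338))]))
```

```text
20.65 [ 0.48529607 -0.13877504  0.2184099 ] 0.05537653073258902 [ 0.310258    0.03143638 -0.36126647]
```

View pics/9.png

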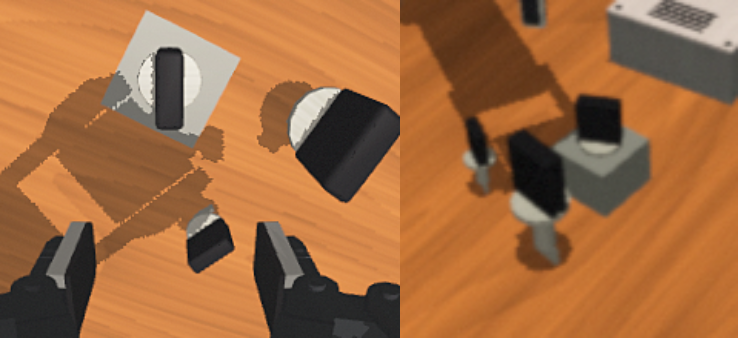

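```bash
python3 -c "
from station import *
print(hand_in())"
```

```text
the job is handed in; nothing more can be done
None
```

The knob is turned clockwise to its stop. The key is back upright in its holder and released, and the job was handed in at about 21 s of the 72 s allowed.

- **Finding the slot:** I took the middle-sized key from the holder and lowered it through the guard opening. The blade dropped straight into the slot, and I felt its floor about 37 mm below the plate's upper face. That puts the knob face about 30 mm down, inside the given range.
- **Turning to the stop:** The slot turned about 30° (0.5 rad) clockwise, from roughly 115° to 85° yaw. At the end the torque climbed about 1.0–1.2 N m per rad up to 0.22 N m, which matches the coupling winding up against the stop. I then eased back to about zero torque before lifting out.
- **Side load:** Part-way through the turn the side force on the blade rose to about 3 N. I relieved it with a 1 mm sideways shift.
- **Returning the key:** Contact was felt at the same height as at the start. The last wrist and scene pictures show the flange flat on the block, the key upright and the gripper clear.
- **Other objects:** The mug, radio and speaker were never approached, but I did not re-measure them at the end.

Two measurements disagreed. Two wrist views put the slot's starting yaw at 116° and 114°, and I used 115°. Triangulating the opening's height gave 59–72 mm against the stated 75 mm, so I used the stated height and felt for the depth. The two-view heights of the holder and key also varied by up to 8 mm from the text.

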